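Set the microtome's knife angle, bring the knife up to the block and clamp it

ROBOT

A 7-joint arm with a two-finger parallel gripper is mounted at the origin on a cart in front of the work surface, level with it; the furniture and walls round the work are solid. World frame = base frame: x ahead of the robot, y to its left, z up, the work surface at z = 0. Lengths are in m, angles in rad, forces in N, time in s.
With the tool pointing down it reaches from about 0.4 to 0.925 m from the base axis. Payload 5.6 kg.
Tool frame: the origin (TCP) lies midway between the tips of the shut fingers; the grasp point (between the pads) lies 19 mm behind it (bot.grip_point_offset is the distance from the TCP to the grasp point, in m); z points along the fingers, y is the line along which they close (so a half turn about z gives the same grasp; the last joint's range is limited). The gripper opens to 85 mm and grips with 20 to 120 N. Pads are 22 mm wide; open, the fingers measure 114 mm over their backs; the gripper's body (76 mm by 85 mm) begins 54 mm behind the grasp point. The pads swing forward as they close: fully open they stand 13 mm farther back than shut.
Start: joints at [-1.307, 0.468, -0.012, 1.603, 0.006, 1.071, -0.056], TCP at [0.196, 0.62, 0.231] pointing down, gripper open.
Joint ranges: [-2.53, 2.53], [-0.31, 2.02], [-1.57, 1.55], [0.28, 2.44], [-1.29, 4.43], [0.15, 1.84], [-2.92, 2.92]. Speed limits (rad/s): [2.57, 2.57, 3.14, 3.14, 3.14, 3.14, 3.14].

INTERFACE

Orientations are given as a rotation vector (axis times angle).
In Python, from bench import bot gives the robot as it stands. Calls block until the motion is done:
- bot.move_pose(position, orientation): joint-space move of the TCP to a pose.
- bot.move_l(position, rotation=None, speed=0.15): straight line of the TCP; rotation=None keeps the orientation; speed is the mean speed in m/s.
- bot.move_j(angles): joint-space move.
- bot.open() and bot.gripper_close(f_grip=None): open the fingers fully, or close them until they stop; f_grip is the grip in N (None keeps the last).
- bot.pause(seconds).
- bot.inverse_kinematics(position, orientation): joint angles nearest the present ones, or None.
- bot.observe(): the state.
- bot.camera(name): name is "scene" or "top"; returns the picture (384x512x3 uint8, red, green, blue); there is no depth.
- bot.camera_params(name): a dict with "fx", "fy", "cx", "cy" (pixels), "rvec" (rotation vector, rad) and "tvec" (3), from world to camera coordinates, as OpenCV has them. Camera axes: x right, y down, z forward; pixel columns grow to the right and rows downward; lengths in m; the calibration is good to about 2 mm. A picture is of the moment at which its call begins. camera_params takes no time and is no camera call.
A pose or a line that the arm cannot do raises bot.IKError and nothing moves.
- bot.job_done(): hands the job in; it is judged then, once.
Trained networks look in the newest picture that a camera, given by its name, has taken for a name from the list of things; names that differ only in an ending like _2 or _b are one class to them, and where a whole thing is asked for, a point or a joint stands for the part that bears it (a point fixed in the world has none). Each returns a list of dicts, best first, with "confidence" (0 to 1); they miss things now and then, are a little off and sometimes report something else, mostly with a low value. They report only what shows in the picture. A call takes as long as a camera call.
- bot.masks_of(camera, name): "pixels" (384x512 bool, what is visible of it) and "extent" ([centre column, centre row, width, height] in pixels, round what is visible of it).
The state is a dict: "clock": time; "joint_positions": joint angles; "qvel": joint speeds; "joint_efforts": joint torques, N m; "position": TCP position; "orientation": TCP orientation; "force": force on the tool from outside, world axes, zero at the start; "torque": the same for the moment, N m; "width": finger opening in m; "finger_force": force on a finger pad.
Only numpy, scipy, OpenCV 4.12 (cv2) and the standard library are available. Lean on these libraries where they do the work, as an engineer would, in place of code of your own. Each camera call takes 0.05 s, during which the arm holds its last target. There are 200 camera calls.

TASK

Get the microtome ready to cut: first swing the clearance-angle lever on the left of the knife holder to 60 degrees, the fourth of its five scale lines counted from the robot's side. Then slide the knife-holder carriage up until its guard bar bears lightly on the wax block and presses the block's spring-backed clamp in by about 2 mm (never jam it in hard), and finally flip the cam lever on the right fully down to clamp the carriage there. Keep the gripper off the knife and do not disturb the things around.

Things in the scene. Friction and masses are not known exactly. Their poses are not given: they have to be found in the camera images.
- microtome: the fixed microtome: grey bed 365 x 250 mm, 28 mm high, with a white housing (top 0.19 m) at the back and a handwheel on its right side. Origin under the bed on the worktop; x = away from the robot along the carriage's guides, y = left, z up. Its place varies by 26 cm along y, its yaw by 0.2 rad either way
- angle_lever (a joint): clearance-angle lever on the left of the carriage, steel rod of 9 mm with a black ball of 20 mm. Radians: 0 at the scale's first line (leans 40 deg from upright to the robot), grows as it swings away from the robot; lines at 0, 20, 40 (upright), 60, 80 deg; 60 deg = 1.047. Starts at 0.05 to 0.45, stays where left; takes about 2 N at the ball
- angle_pivot (a point): on the angle lever's hinge axis (along the microtome's y), 84 mm over the worktop, in the plane in which the ball swings; moves with the carriage, axes as the microtome's
- angle_ball (a point): centre of the angle lever's black ball (radius 10 mm), 83 mm from the pivot
- push_knob (a point): middle of the black upright grip knob (radius 13 mm, 27 mm high, its middle 92 mm over the worktop) on the front of the carriage, axes as the microtome's. Push it to +x, or grip it. The saddle below it is at 59 mm. The carriage slides with 5 N of friction while unclamped, starts within 12 mm of its front end, has 60 mm of travel
- guard_bar (a point): centre of the 6 mm steel guard bar (72 mm long, along y) in front of the blade edge. It tilts up to 11 mm nearer to the block as the angle lever goes back, hence angle first. The wax face (36 mm wide, 34 mm high, centre 115 mm up) lies 18 to 54 mm ahead of this point along the microtome's x at the start; how far is not given: find it by touch
- specimen_clamp (a joint): how far the wax block's spring-backed clamp is pushed in, m: 0 untouched, bottoms at 0.009, grows as the guard bar presses; 1.2 N for each mm, felt on top of the carriage's 5 N
- cam_lever (a joint): cam lock lever on the right of the carriage. Radians: 0 upright (free), grows as it swings outward (to the microtome's -y) and down, 1.48 = end stop, clamped, lever nearly level. Starts at 0.05 to 0.3. Stiffens from 0.45 on (up to 8 N at the paddle), eases over centre near 1.4, then stays down
- cam_pivot (a point): on the cam lever's hinge axis (along the microtome's x), 47 mm over the worktop, in the middle of the lever's width; moves with the carriage, axes as the microtome's
- cam_paddle (a point): middle of the cam lever's black paddle (16 mm wide, 10 mm thick, from 46 to 86 mm from the pivot), 70 mm from the pivot
- knife_cradle: the tilting steel knife cradle between the carriage's two cheeks, with pressure plate, blade and guard bar: not to be touched. 86 mm wide along y; origin on its tilt axis, 68 mm over the worktop; reaches up to 0.12 m
- petri_dish: shallow round dish, 62 mm across, 15 mm high, on the worktop left of the microtome; leave alone. Origin: centre of its underside
- coverslips: small box 34 x 34 x 22 mm left of the microtome; leave alone. Origin: centre of its underside
- dropper: dropper bottle, 34 mm across, 102 mm high, on the worktop right of the microtome's bed; leave alone. Origin: centre of its underside
- tweezers: steel tweezers, 114 mm long, lying in the tray on top of the housing; leave alone. Origin: centre of the underside
- slide_carton: box 32 x 82 x 30 mm lying on the worktop to the right in front of the microtome; leave alone. Origin: centre of its underside

How it is judged:
On the way, in this order (a step that is already met when the one before it is completed fails the run):
1. the clearance-angle lever stands at 60 degrees (within about 4) with the guard bar not yet on the block (value of joint angle_lever between 0.98 and 1.115 rad and value of joint specimen_clamp below 0.0005 m), for 0.3 s.
2. the guard bar bears on the block and presses its clamp in by 0.5 to 4.5 mm, the lever still at 60 degrees (value of joint angle_lever between 0.98 and 1.115 rad and value of joint specimen_clamp between 0.0005 and 0.0045 m and value of joint cam_lever below 1 rad), for 0.3 s.
3. the cam lever is fully down (value of joint cam_lever above 1.38 rad), for 0.2 s.
At the end, for the whole second after the job is handed in: The angle lever rests at 60 degrees (0.98 to 1.115 rad), the guard bar rests on the block with its clamp pressed in by 0.5 to 4.5 mm, the cam lever is fully down (over 1.38 rad), and all is still (value of joint angle_lever between 0.98 and 1.115 rad and value of joint specimen_clamp between 0.0005 and 0.0045 m and value of joint cam_lever above 1.38 rad and velocity of joint angle_lever between -0.05 and 0.05 rad/s and velocity of joint specimen_clamp between -0.002 and 0.002 m/s); the robot touches nothing.
It fails at once if the block's clamp is jammed in by more than 6.5 mm (value of joint specimen_clamp above 0.0065 m).
It fails at once if the gripper or arm presses on the knife cradle (contact force between any of the fingers, the arm and knife_cradle above 2 N).
It fails at once if a bystander is shifted by more than 2 cm (distance of any of petri_dish, coverslips, dropper, tweezers, slide_carton from where it was at the start of the episode above 0.02 m).
It also fails if it takes over 72 s, if anything falls off the work surface, if the arm or the gripper's body presses on something with over 40 N, if the wrist force passes 120 N, or if a joint passes its speed limit or range.

## Working session

There is one attempt and no reset: what is moved stays moved. The work goes in short steps, each a Python script; the robot and the scene stay as the last script left them, time stands still between calls to the robot, and variables do not carry over. Pictures are saved under pics/ and viewed, at most 10 in all, crops included, and the job is handed in when it is done.

```bash
ls; mkdir -p pics
python3 - <<'E'
from bench import bot
import cv2,numpy as np
for c in("scene","top"):
    im=bot.camera(c); cv2.imwrite(f"pics/{c}0.png",cv2.cvtColor(im,cv2.COLOR_RGB2BGR)); p=bot.camera_params(c);print(c,{k:np.round(v,4).tolist() for k,v in p.items()})
    for n in("angle_lever","angle_ball","angle_pivot","push_knob","guard_bar","cam_lever","cam_paddle","microtome","dropper","slide_carton","petri_dish","coverslips"):
        print(c,n,[(round(d["confidence"],2),np.round(d["extent"]).tolist()) for d in bot.masks_of(c,n)][:2])
o=bot.observe();print(o)
E
```

```text
pics
scene {'fx': 383.6847, 'fy': 383.6847, 'cx': 251.5306, 'cy': 197.2027, 'rvec': [2.1086, -1.1958, 0.4866], 'tvec': [-0.3142, 0.4519, 0.9778]}
scene angle_lever []
scene angle_ball [(0.58, [224.0, 208.0, 13.0, 14.0]), (0.51, [245.0, 233.0, 53.0, 64.0])]
scene angle_pivot [(0.93, [246.0, 233.0, 50.0, 62.0]), (0.71, [197.0, 212.0, 14.0, 16.0])]
scene push_knob [(0.84, [245.0, 232.0, 54.0, 58.0])]
scene guard_bar [(0.66, [249.0, 226.0, 30.0, 32.0])]
scene cam_lever [(0.47, [263.0, 251.0, 12.0, 19.0])]
scene cam_paddle [(0.56, [264.0, 251.0, 14.0, 16.0]), (0.15, [265.0, 213.0, 127.0, 128.0])]
scene microtome [(0.71, [263.0, 213.0, 126.0, 131.0])]
scene dropper []
scene slide_carton []
scene petri_dish [(0.55, [197.0, 213.0, 13.0, 14.0]), (0.43, [244.0, 234.0, 53.0, 59.0])]
scene coverslips [(0.45, [213.0, 204.0, 11.0, 12.0])]
top {'fx': 389.1792, 'fy': 389.1792, 'cx': 261.1129, 'cy': 187.6343, 'rvec': [2.1806, -2.0197, 0.2144], 'tvec': [-0.0257, 0.6189, 1.3803]}
top angle_lever []
top angle_ball [(0.51, [282.0, 215.0, 54.0, 41.0])]
top angle_pivot [(0.77, [281.0, 218.0, 57.0, 38.0]), 
[... 568 characters left out ...]
 array([-1.30703484,  0.46751746, -0.01160722,  1.60271976,  0.00601955,
        1.07139662, -0.05626922]), 'qvel': array([ 1.54310703e-03, -4.46836523e-04,  5.28847161e-05,  6.46526510e-04,
       -7.33970513e-04,  4.44231079e-04,  5.34017355e-04]), 'joint_efforts': array([-3.26331201e-05, -5.32231593e+01,  2.12157582e-02, -2.51627362e+01,
        1.13448274e-02,  1.30909273e-03, -1.51574778e-05]), 'position': array([0.19632335, 0.61963819, 0.23127083]), 'orientation': array([ 4.80002964e-01,  3.10465322e+00, -1.84977621e-05]), 'force': array([-0.65184714,  0.7153628 , -0.22230469]), 'torque': array([-0.02395347, -0.03129413, -0.03044314]), 'finger_force': 0.0, 'width': 0.08565889355045167}
```

Run:
```python
import cv2
a=cv2.imread("pics/scene0.png")[140:290,180:340]; b=cv2.imread("pics/top0.png")[125:260,210:390]
cv2.imwrite("pics/s1.png",cv2.resize(a,None,fx=4,fy=4,interpolation=cv2.INTER_CUBIC)[:600])
cv2.imwrite("pics/t1.png",cv2.resize(b,None,fx=4.4,fy=4.4,interpolation=cv2.INTER_CUBIC))
```

```text
(no output)
```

View pics/s1.png

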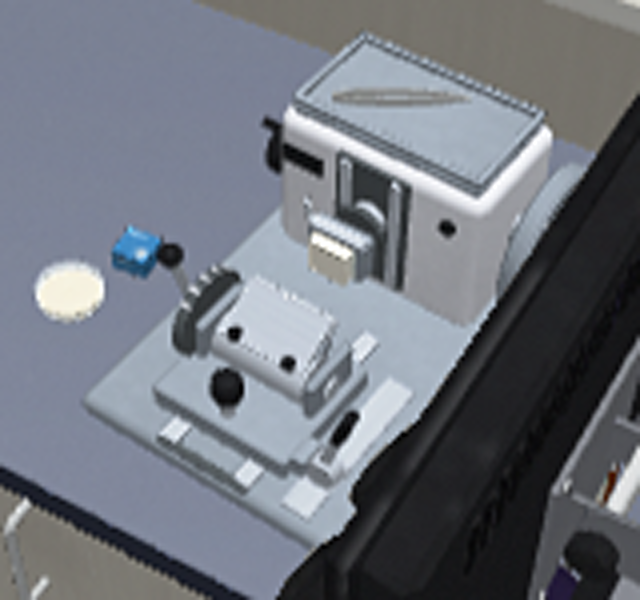

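View pics/t1.png

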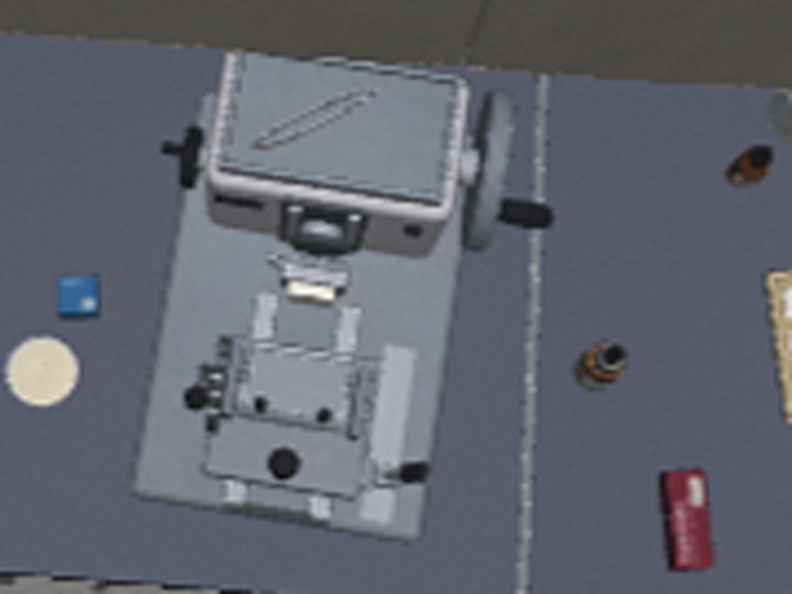

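```bash
cat > h.py <<'E'
import cv2,numpy as np
from bench import bot
P={}
for c in("scene","top"):
    p=bot.camera_params(c);K=np.array([[p["fx"],0,p["cx"]],[0,p["fy"],p["cy"]],[0,0,1]])
    R=cv2.Rodrigues(np.array(p["rvec"],float))[0];t=np.array(p["tvec"],float);P[c]=(K,R,t)
def onz(c,uv,z):
    K,R,t=P[c];d=R.T@np.linalg.solve(K,[*uv,1]);o=-R.T@t;return o+d*(z-o[2])/d[2]
def tri(us,ut):
    A=[P[c][0]@np.c_[P[c][1],P[c][2]] for c in("scene","top")]
    X=cv2.triangulatePoints(A[0],A[1],np.array(us,float).reshape(2,1),np.array(ut,float).reshape(2,1)).ravel();return X[:3]/X[3]
def proj(c,X):
    K,R,t=P[c];v=K@(R@np.asarray(X)+t);return v[:2]/v[2]
def blob(im,uv,r=7,th=70):
    u,v=np.round(uv).astype(int);g=im[v-r:v+r+1,u-r:u+r+1].astype(float).max(2)
    w=np.clip(th-g,0,None);n,l=cv2.connectedComponents((w>0).astype(np.uint8))
    yy,xx=np.mgrid[-r:r+1,-r:r+1]
    k=min(range(1,n),key=lambda i:np.hypot(xx[l==i],yy[l==i]).min()-0.01*(l==i).sum());w=w*(l==k)
    return np.array([u+(w*xx).sum()/w.sum(),v+(w*yy).sum()/w.sum()]),int((l==k).sum())
E
python3 - <<'E'
from h import *
np.set_printoptions(precision=4,suppress=True)
S=cv2.imread("pics/scene0.png");T=cv2.imread("pics/top0.png")
for n,a,b in(("ball",(222.5,203.5),(254.8,215.5)),("knob",(236.7,236.7),(274.5,230.2)),("paddle",(266.2,247),(303.4,232))):
    (x,na),(y,nb)=blob(S,a),blob(T,b);X=tri(x,y);print(n,x,na,y,nb,X,"res",proj("scene",X)-x,proj("top",X)-y)
    if n=="knob":print(onz("scene",x,.092),onz("top",y,.092))
f=lambda u,v:onz("top",(u/4.4+210,v/4.4+125),.028)
a,b,c,d=f(135,492),f(415,540),f(462,252),f(190,180)
print(a,b,c,d,np.linalg.norm(a-b),"yaw",np.arctan2(*(b-a)[:2])if 0 else np.arctan2((a-b)[1],(a-b)[0])-np.pi/2,np.arctan2((c-b)[1],(c-b)[0]),np.arctan2((d-a)[1],(d-a)[0]))
for n,u in(("drop",(600,365)),("carton",(688,520)),("dish",(42,372)),("cover",(78,297))):print(n,f(*u))
wf=onz("top",(312/4.4+210,300/4.4+125),.098);print("waxface bottom",wf)
E
```

```text
ball [221.956  203.3423] 31 [254.4352 215.1516] 29 [0.4994 0.0362 0.1623] res [ 0.5273 -0.0987] [-0.372   0.2832]
knob [236.3915 236.7525] 63 [273.8452 230.2   ] 37 [ 0.4624 -0.0358  0.085 ] res [ 0.1789 -0.0334] [-0.122   0.0907]
[ 0.4575 -0.0385  0.092 ] [ 0.462  -0.0361  0.092 ]
paddle [265.5376 246.8137] 29 [303.3865 232.0146] 27 [ 0.4614 -0.1393  0.1058] res [ 0.3542 -0.0699] [-0.2397  0.1676]
[0.4351 0.0839 0.028 ] [ 0.4131 -0.1541  0.028 ] [ 0.6643 -0.1817  0.028 ] [0.7111 0.0598 0.028 ] 0.23906270570132424 yaw -0.09210988216007854 -0.10929095540112645 -0.08717294999268084
drop [ 0.5738 -0.3044  0.028 ]
carton [ 0.4473 -0.3821  0.028 ]
dish [0.5312 0.1726 0.028 ]
cover [0.599 0.148 0.028]
waxface bottom [ 0.5972 -0.0521  0.098 ]
```

```bash
cat >> h.py <<'E'
PSI=-0.097
MX=np.array([np.cos(PSI),np.sin(PSI),0]);MY=np.array([-np.sin(PSI),np.cos(PSI),0]);Z=np.array([0,0,1.])
def ori(closing):  # rotvec tool down, fingers closing along mt 'x' or 'y'
    best=None
    q=bot.observe()["joint_positions"]
    for k in(0,1):
        ph=(np.pi/4 if closing=="x" else np.pi/2)+PSI/2+k*np.pi/2
        rv=np.pi*np.array([np.cos(ph),np.sin(ph),0])
        yield rv
def pick(closing,pos):
    q=bot.observe()["joint_positions"];c=[]
    for rv in ori(closing):
        s=bot.inverse_kinematics(pos,rv)
        if s is not None:c.append((np.abs(np.array(s)-q).max(),rv))
    return min(c,key=lambda t:t[0])[1] if c else None
def st(tag=""):
    o=bot.observe();f=o["force"];print(tag,"t%.1f"%o["clock"],"p",np.round(o["position"],4),"F mt xyz",np.round([f@MX,f@MY,f[2]],1),"w%.4f ff%.1f"%(o["width"],o["finger_force"]));return o
E
python3 - <<'E'
from h import *
B=np.array([.4994,.0362,0])
rv=pick("x",B+[0,0,.25]);print(rv)
for cl,p in(("y",(.4613,-.037,.08)),("x",(.46,-.13,.10)),("x",(.46,-.19,.055)),("y",(.46,-.19,.055)),("x",(.55,.03,.145))):
    print(cl,p,[None if (s:=bot.inverse_kinematics(p,r)) is None else np.round(s,2) for r in ori(cl)])
bot.move_pose(B+.0*Z+[0,0,.22],rv);st("above")
bot.move_l(B+[0,0,.146],speed=.12);st("down")
bot.move_l(B+.045*MX+[0,0,.146],speed=.08);st("pushed")
bot.gripper_close(20);st("closed")
E
```

```text
[2.32652697 2.11113161 0.        ]
y (0.4613, -0.037, 0.08) [array([-0.31,  0.41,  0.38,  2.18, -0.26,  0.6 ,  1.73]), array([-0.77,  0.58,  0.99,  2.21, -0.75,  0.74, -0.94])]
x (0.46, -0.13, 0.1) [array([-0.49,  0.5 ,  0.87,  2.16, -0.58,  0.73,  0.67]), array([-0.76,  0.84,  1.34,  2.17, -1.01,  1.03, -2.07])]
x (0.46, -0.19, 0.055) [array([-0.28,  0.6 ,  0.77,  2.13, -0.68,  0.68,  0.86]), array([-0.6 ,  1.02,  1.34,  2.14, -1.19,  1.11, -1.85])]
y (0.46, -0.19, 0.055) [array([ 0.01,  0.51,  0.38,  2.11, -0.34,  0.58,  2.11]), array([-0.41,  0.69,  0.95,  2.13, -0.85,  0.76, -0.57])]
x (0.55, 0.03, 0.145) [array([-0.57,  0.45,  0.57,  1.95, -0.32,  0.83,  0.08]), array([ 0.78,  0.89, -1.33,  1.87,  0.94,  1.2 ,  2.17])]
above t3.6 p [0.4995 0.0375 0.2199] F mt xyz [ 0.1 -0.8 -0.2] w0.0852 ff0.0
down t4.4 p [0.4999 0.0362 0.1464] F mt xyz [-0.1 -1.1  0.3] w0.0853 ff0.0
pushed t5.1 p [0.5444 0.0317 0.146 ] F mt xyz [-0.4  1.1 -0.1] w0.0855 ff0.0
closed t5.8 p [0.5443 0.0319 0.1461] F mt xyz [-3.1  0.2  1.5] w0.0184 ff19.4
```

Run:
```python
from h import *
bot.open();st("open")
p=bot.observe()["position"];bot.move_l(p+[0,0,.06],speed=.2)
bot.move_l(p+[-.03,.02,.16],speed=.3);st("up")
for c in("scene","top"):
    im=bot.camera(c);cv2.imwrite(f"pics/{c}2.png",cv2.cvtColor(im,cv2.COLOR_RGB2BGR))
a=cv2.imread("pics/scene2.png")[160:270,180:310]; b=cv2.imread("pics/top2.png")[160:260,220:330]
cv2.imwrite("pics/m2.png",np.hstack([cv2.resize(a,(400,338),interpolation=cv2.INTER_CUBIC),cv2.resize(b,(372,338),interpolation=cv2.INTER_CUBIC)]))
```

```text
open t6.4 p [0.5442 0.0318 0.146 ] F mt xyz [0.4 0.2 1.1] w0.0852 ff0.0
up t7.4 p [0.5138 0.0522 0.3057] F mt xyz [ 0.  -0.8 -0.5] w0.0854 ff0.0
```

View pics/m2.png

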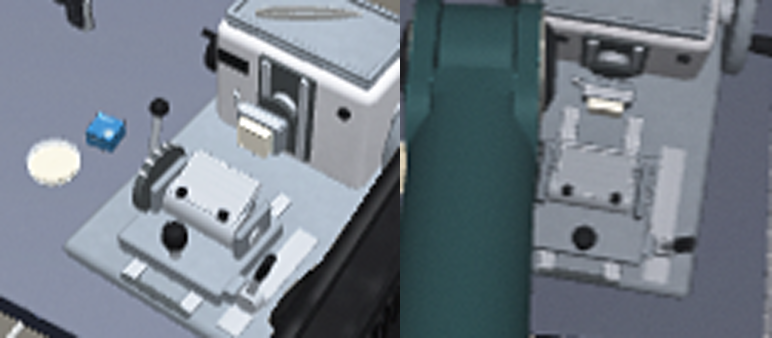

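Run:
```python
from h import *
from scipy.optimize import least_squares
S0=cv2.imread("pics/scene0.png");S2=cv2.imread("pics/scene2.png");T0=cv2.imread("pics/top0.png")
b0=blob(S0,(222,203.3))[0];b2,n=blob(S2,(231.7,194.8));t0=blob(T0,(254.4,215.1))[0]
k0=blob(S0,(236.4,236.7))[0];k2=blob(S2,(236.9,236.7))[0];print(b0,b2,n,"knob",k0,k2)
G=np.array([.5443,.0319,0]);gx=G@MX
# unknown: pivot x,y (mt), a0,a1, scene pixel bias(2), top bias(2)
def pt(px,py,a):l=a-np.radians(40);return MX*(px+.083*np.sin(l))+MY*py+Z*(.084+.083*np.cos(l))
def r(v):
    px,py,a0,a1=v[:4];
    return np.r_[(proj("scene",pt(px,py,a0))+v[4:6]-b0)/.4,(proj("scene",pt(px,py,a1))+v[4:6]-b2)/.4,(proj("top",pt(px,py,a0))+v[6:8]-t0)/.4,
      (px+.083*np.sin(a1-np.radians(40))-gx)/.001,v[4:8]/.6]
s=least_squares(r,[gx,G@MY,.35,.9,0,0,0,0],x_scale=[.01,.01,.1,.1,1,1,1,1]);C=np.sqrt(np.diag(np.linalg.inv(s.jac.T@s.jac)))
print(np.round(s.x,4),np.round(C,4),np.round(s.fun,2));px,py=s.x[:2]
print("target ball x from grip",px+.083*np.sin(np.radians(20))-gx, "gx",gx,G@MY)
```

```text
[221.95602294 203.34225621] [231.37640449 194.58988764] 26 knob [236.39153439 236.75254375] [236.38779095 236.76943347]
[ 0.5175  0.0842  0.3999  0.9559 -0.3094  0.1534  0.2443 -0.2708] [0.0056 0.0017 0.0599 0.0711 0.4532 0.3764 0.475  0.4711] [ 0.36 -0.12 -0.01 -0.05 -0.27  0.3  -0.01 -0.52  0.26  0.41 -0.45]
target ball x from grip 0.007222842821861586 gx 0.5386518978865475 0.08446438837297301
```

Run:
```python
from h import *
c=MX*(.5387+.0255)+MY*.0845
rv=pick("x",c+[0,0,.22])
bot.move_pose(c+[0,0,.22],rv)
bot.move_l(c+[0,0,.148],speed=.15);st("down")
bot.gripper_close(20);o=st("closed");print("gx",o["position"]@MX)
bot.open();st("open")
bot.move_l(c+[0,0,.25],speed=.25)
bot.move_j([-1.307,.468,-.012,1.603,.006,1.071,-.056]);st("home")
for c in("scene","top"):
    im=bot.camera(c);cv2.imwrite(f"pics/{c}3.png",cv2.cvtColor(im,cv2.COLOR_RGB2BGR))
a=cv2.imread("pics/scene3.png")[160:270,180:310]; b=cv2.imread("pics/top3.png")[160:260,220:330]
cv2.imwrite("pics/m3.png",np.hstack([cv2.resize(a,(400,338),interpolation=cv2.INTER_CUBIC),cv2.resize(b,(372,338),interpolation=cv2.INTER_CUBIC)]))
```

```text
down t8.6 p [0.5705 0.0298 0.1494] F mt xyz [-0.7 -1.   0.4] w0.0853 ff0.0
closed t9.2 p [0.5685 0.0297 0.1472] F mt xyz [-5.2  0.8 -3. ] w0.0178 ff19.5
gx 0.5629958280344711
open t9.9 p [0.5698 0.0294 0.1481] F mt xyz [ 0.8  0.3 -0.9] w0.0855 ff0.0
home t12.9 p [0.1977 0.619  0.2309] F mt xyz [ 0.1  0.1 -0.4] w0.0855 ff0.0
```

View pics/m3.png

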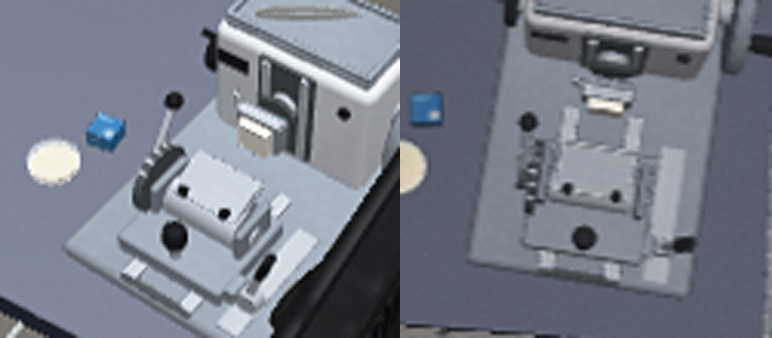

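Run:
```python
from h import *
from scipy.optimize import least_squares
I={k:cv2.imread(f"pics/{k}.png") for k in("scene0","scene2","scene3","top0","top3")}
b0=blob(I["scene0"],(222,203.3))[0];b2=blob(I["scene2"],(231.4,194.6))[0];b3=blob(I["scene3"],(236.5,192.5))[0]
t0=blob(I["top0"],(254.4,215.1))[0];t3=blob(I["top3"],(257.9,195.5))[0]
for n,u in(("scene0",(236.4,236.7)),("scene3",(236.4,236.7)),("top0",(273.8,230.2)),("top3",(273.8,230.2))):print(n,blob(I[n],u)[0])
print(b0,b2,b3,t0,t3)
g=[.5387,.563];A40=np.radians(40)
def pt(px,py,a):l=a-A40;return MX*(px+.083*np.sin(l))+MY*py+Z*(.084+.083*np.cos(l))
def r(v):
    px,py,a0,a1,a2=v[:5];s,t=v[5:7],v[7:9]
    return np.r_[(proj("scene",pt(px,py,a0))+s-b0)/.35,(proj("scene",pt(px,py,a1))+s-b2)/.35,(proj("scene",pt(px,py,a2))+s-b3)/.35,(proj("top",pt(px,py,a0))+t-t0)/.35,(proj("top",pt(px,py,a2))+t-t3)/.35,
      (px+.083*np.sin(a1-A40)-g[0])/.001,(px+.083*np.sin(a2-A40)-g[1])/.0015,v[5:]/.6]
s=least_squares(r,[.5175,.0844,.35,.9,1.2,0,0,0,0],x_scale=[.01,.01,.1,.1,.1,1,1,1,1]);C=np.sqrt(np.diag(np.linalg.inv(s.jac.T@s.jac)))
print(np.round(s.x,4),np.round(C,4),np.round(s.fun,2));px,py=s.x[:2]
print("target gx",px+.083*np.sin(np.radians(20)))
```

```text
scene0 [236.39153439 236.75254375]
scene3 [236.39428571 236.74285714]
top0 [273.84516129 230.2       ]
top3 [273.83801498 230.17977528]
[221.95602294 203.34225621] [231.37640449 194.58988764] [236.03672986 192.44075829] [254.43523316 215.1515544 ] [257.36678201 195.90657439]
[ 0.5188  0.0848  0.3869  0.9412  1.2568 -0.2696  0.2566  0.1472 -0.2875] [0.0028 0.0016 0.0291 0.0358 0.0417 0.4211 0.3393 0.4491 0.3505] [ 0.28 -0.01 -0.26 -0.24  0.24  0.01 -1.02  0.03  0.88  0.25  0.06 -0.15
 -0.45  0.43  0.25 -0.48]
target gx 0.5471755085128854
```

Run:
```python
from h import *
c=MX*.563+MY*.0847
bot.gripper_close(20)
rv=pick("x",c+[0,0,.2])
bot.move_pose(c+[0,0,.182],rv);bot.pause(.3);f0=st("above")["force"][2]
for z in np.arange(.174,.150,-.001):
    bot.move_l(c+[0,0,z],speed=.02);o=bot.observe()
    print("%.4f %.2f"%(o["position"][2],o["force"][2]-f0),end=" | ")
    if o["force"][2]-f0>1.3:break
bot.move_l(c+[0,0,.20],speed=.2);st("up")
```

```text
above t16.6 p [0.5686 0.0301 0.182 ] F mt xyz [-0.4  0.  -0.3] w-0.0002 ff0.0
0.1739 0.13 | 0.1730 0.22 | 0.1719 -0.60 | 0.1709 0.84 | 0.1699 0.94 | 0.1689 1.61 | up t18.7 p [0.5693 0.0298 0.2011] F mt xyz [-0.8  0.1  0.1] w-0.0001 ff0.0
```

Run:
```python
from h import *
c=MX*.563+MY*.0847
bot.move_l(c+[0,0,.172],speed=.15);bot.pause(.2)
def fz(n=6):
    v=[]
    for i in range(n):v.append(bot.observe()["force"][2]);bot.pause(.02)
    return np.mean(v)
f0=fz()
for z in np.arange(.170,.155,-.001):
    bot.move_l(c+[0,0,z],speed=.03);o=bot.observe();f=fz()-f0
    print("%.4f %.2f"%(o["position"][2],f),end=" | ")
    if f>1.8:break
bot.move_l(c+[0,0,.20],speed=.2);st("up")
```

```text
0.1700 -0.06 | 0.1689 -0.12 | 0.1679 -0.25 | 0.1669 -0.14 | 0.1659 0.23 | 0.1649 -0.48 | 0.1639 -0.23 | 0.1633 2.28 | up t22.4 p [0.5687 0.0299 0.2005] F mt xyz [-0.4  0.1 -0.5] w0.0001 ff0.0
```

Run:
```python
from h import *
c=MX*.5464+MY*.0847
bot.move_l(c+[0,0,.215],speed=.25);bot.open()
bot.move_l(c+[0,0,.149],speed=.2)
bot.gripper_close(20);o=st("closed");print("gx",o["position"]@MX)
d=.5464-o["position"]@MX
if abs(d)>.0005:
    bot.move_l(c+MX*d+[0,0,.149],speed=.05);o=st("adj");print("gx",o["position"]@MX)
bot.open();o=st("open");print("gx",o["position"]@MX)
bot.move_l(c+[0,0,.25],speed=.25)
k=np.array([.4613,-.0368,0])
rv=pick("y",k+[0,0,.2]);print(rv)
bot.move_pose(k-.02*MX+[0,0,.2],rv);st("overknob")
for c in("scene","top"):
    im=bot.camera(c);cv2.imwrite(f"pics/{c}4.png",cv2.cvtColor(im,cv2.COLOR_RGB2BGR))
a=cv2.imread("pics/scene4.png")[160:270,180:310]; b=cv2.imread("pics/top4.png")[160:260,220:330]
cv2.imwrite("pics/m4.png",np.hstack([cv2.resize(a,(400,338),interpolation=cv2.INTER_CUBIC),cv2.resize(b,(372,338),interpolation=cv2.INTER_CUBIC)]))
```

```text
closed t24.6 p [0.5607 0.0309 0.1546] F mt xyz [10.3  0.2 14.9] w0.0182 ff19.1
gx 0.5551103523282334
adj t24.9 p [0.555  0.0315 0.1567] F mt xyz [11.4 -1.  22.1] w0.0181 ff19.8
gx 0.5493646742581825
open t25.6 p [0.5431 0.0322 0.1487] F mt xyz [-0.1 -0.1  0.6] w0.0852 ff0.0
gx 0.5374380415851455
[-3.13789847  0.15230752  0.        ]
overknob t27.4 p [ 0.4415 -0.0347  0.1998] F mt xyz [-0.3 -0.7  0.1] w0.0854 ff0.0
```

View pics/m4.png

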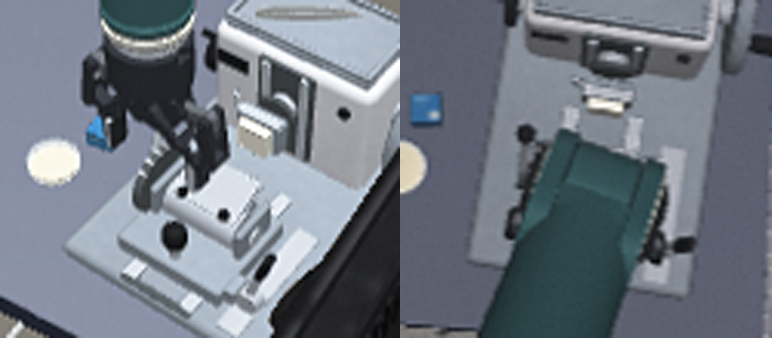

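Run:
```python
from h import *
I=cv2.imread("pics/top4.png");b=blob(I,(257.3,199.0),r=5);print(b, blob(cv2.imread("pics/scene4.png"),(236.5,236.7)))
g=cv2.imread("pics/top3.png");
bias=None
A=np.radians(40);px,py=.5180,.0848
pt=lambda a:MX*(px+.083*np.sin(a-A))+MY*py+Z*(.084+.083*np.cos(a-A))
print("bias3",proj("top",pt(1.27))-[257.367,195.907],"bias0",proj("top",pt(.387))-[254.435,215.15])
for a in(.95,1,1.05,1.1,1.15,1.2,1.27):print(a,proj("top",pt(a)))
```

```text
(array([256.64836795, 199.32492582]), 23) (array([236.39875942, 236.771821  ]), 63)
bias3 [0.17298754 0.36855772] bias0 [-0.53962549  0.52369508]
0.95 [256.26294298 202.50190971]
1 [256.47244364 201.4346686 ]
1.05 [256.67908851 200.39838007]
1.1 [256.88229388 199.39589228]
1.15 [257.08149282 198.42991566]
1.2 [257.2761372  197.50301436]
1.27 [257.53998754 196.27555772]
```

Run:
```python
from h import *
c=MX*.5460+MY*.0847
rv=pick("x",c+[0,0,.21])
bot.move_pose(c+[0,0,.215],rv)
bot.move_l(c+[0,0,.154],speed=.2)
bot.gripper_close(20);o=st("closed");print("gx",o["position"]@MX)
bot.open();o=st("open");print("gx",o["position"]@MX)
bot.move_l(c+[0,0,.23],speed=.25)
k=np.array([.4613,-.0368,0])
rv=pick("y",k+[0,0,.2])
bot.move_pose(k-.012*MX+[0,0,.2],rv);st("overknob")
im=cv2.cvtColor(bot.camera("top"),cv2.COLOR_RGB2BGR);cv2.imwrite("pics/top5.png",im);print(blob(im,(256.6,200),r=5))
```

```text
closed t29.8 p [0.5527 0.0314 0.1547] F mt xyz [1.6 0.5 4.1] w0.0180 ff19.6
gx 0.5470476875277392
open t30.4 p [0.5516 0.0314 0.1539] F mt xyz [ 0.2 -0.   0.7] w0.0850 ff0.0
gx 0.5459427919413334
overknob t32.1 p [ 0.4493 -0.0356  0.1997] F mt xyz [-0.  -0.7  0. ] w0.0855 ff0.0
(array([256.6777939 , 199.93613933]), 22)
```

```bash
cat > push.py <<'E'
from h import *
def fx(n=4):
    v=[]
    for i in range(n):v.append(-(bot.observe()["force"]@MX));bot.pause(.02)
    return np.mean(v)
def push(p0,start,end,step,excess,L):
    # p0 base TCP; advance along MX in steps until force exceeds the running baseline
    s=start
    while s<end:
        s+=step;bot.move_l(p0+MX*s,speed=.03)
        f=fx();x=(bot.observe()["position"]-p0)@MX;L.append((x,f));b=np.median([q[1] for q in L[-16:-4]]) if len(L)>8 else np.median([q[1] for q in L])
        print("%.1f:%.1f"%(x*1e3,f),end=" ")
        if len(L)>5 and f-b>excess:print("HIT base",b);return s
    return s
E
python3 - <<'E'
from push import *
k=np.array([.4613,-.0368,0])
bot.move_l(k+[0,0,.2],speed=.2)
bot.move_l(k+[0,0,.079],speed=.2);st("down")
bot.gripper_close(30);o=st("gripped")
p0=o["position"].copy()
bot.move_l(p0+MX*.006,speed=.03);print(fx())
s=push(p0,.006,.020,.001,2.2,[])
st("end")
E
```

```text
down t33.2 p [ 0.4617 -0.0371  0.0796] F mt xyz [ 0.  -0.3  0.3] w0.0855 ff0.0
gripped t33.8 p [ 0.4615 -0.0379  0.0796] F mt xyz [-2.  -2.6  8.2] w0.0237 ff29.3
4.126914351826775
5.9:4.5 6.8:4.6 7.8:4.6 8.9:4.6 9.8:4.3 10.8:4.6 11.8:4.4 12.8:4.6 13.8:4.6 14.8:4.5 15.8:4.8 16.9:4.8 17.8:4.6 18.8:4.2 end t38.7 p [ 0.4803 -0.0396  0.0797] F mt xyz [-4.8  0.1  6.3] w0.0242 ff29.6
```

Run:
```python
from push import *
import push
push.fx.__defaults__=(2,)
p0=np.array([.4615,-.0379,.0796])
s=push.push(p0,.020,.056,.001,1.9,[(0,4.6)]*6)
bot.pause(.3);st("end");print(fx(6))
```

```text
19.9:4.1 20.9:4.6 21.9:4.2 22.9:3.7 23.9:4.5 24.9:5.1 25.9:4.2 26.9:5.0 27.9:4.8 28.9:4.9 29.9:4.2 30.9:4.7 31.9:5.1 32.9:4.9 33.9:5.2 34.8:4.8 35.6:5.4 36.3:6.7 HIT base 4.701779350081923
end t44.1 p [ 0.4977 -0.0411  0.0796] F mt xyz [-6.5  0.4  8.6] w0.0238 ff29.8
6.413935288424412
```

Run:
```python
from push import *
p0=np.array([.4615,-.0379,.0796])
bot.move_l(p0+MX*.0387,speed=.03);bot.pause(.35);st("pressed")
bot.open();st("open");p=bot.observe()["position"]
bot.move_l([p[0],p[1],.2],speed=.25);bot.gripper_close(20)
pad=np.array([.4614,-.1393,0])+.0365*MX
px=pad@MX;pv=pad@MY+.0195
T=lambda y,z:MX*px+MY*y+Z*z
a=T(pv+.016,.2);rv=pick("x",a);print(px,pv)
bot.move_pose(a,rv);st("above")
im=bot.camera("scene");cv2.imwrite("pics/s6.png",cv2.resize(cv2.cvtColor(im,cv2.COLOR_RGB2BGR)[130:290,180:380],None,fx=3.5,fy=3.5,interpolation=cv2.INTER_CUBIC))
```

```text
pressed t44.8 p [ 0.4981 -0.0412  0.0797] F mt xyz [-6.8  1.4 10.2] w0.0242 ff29.9
open t45.4 p [ 0.5001 -0.0417  0.0796] F mt xyz [-0.8  0.2  0.2] w0.0854 ff0.0
0.5092219658831418 -0.07445952837034457
above t47.9 p [ 0.5012 -0.1072  0.1999] F mt xyz [ 0.1 -0.3  0.2] w0.0002 ff0.0
```

View pics/s6.png

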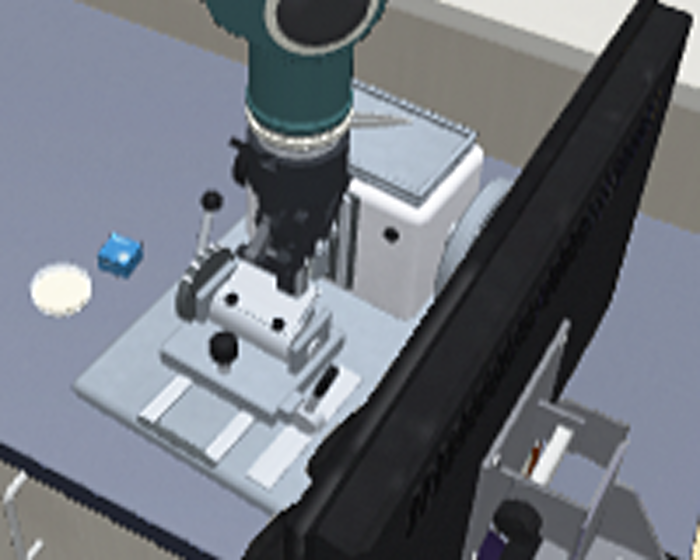

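Run:
```python
from push import *
px,pv=.5092,-.0745
T=lambda y,z:MX*px+MY*y+Z*z
def C(th,s=.072):return T(pv-s*np.sin(th)+.005*np.cos(th)+.011,.047+s*np.cos(th)+.005*np.sin(th))
bot.move_l(T(pv+.016,.119),speed=.2);st("down")
for th in np.arange(.1,1.49,.12):
    bot.move_l(C(th),speed=.07);o=bot.observe();f=o["force"];print("%.2f [%.1f %.1f %.1f]"%(th,f@MX,f@MY,f[2]),end=" ")
    if abs(f).max()>40:print("STOP");break
st("arc")
y=pv-.072+.013
for z in np.arange(.056,.046,-.0015):
    bot.move_l(T(y,z),speed=.03);o=bot.observe();print("%.4f %.1f"%(o["position"][2],o["force"][2]),end=" | ")
    if o["force"][2]>22:break
bot.pause(.25);st("end")
```

```text
down t48.5 p [ 0.5014 -0.1081  0.1196] F mt xyz [-0.1  0.1  0.3] w0.0002 ff0.0
0.10 [0.7 0.4 -0.2] 0.22 [0.4 -0.9 -0.5] 0.34 [-0.1 -0.6 -0.1] 0.46 [0.8 -0.1 0.1] 0.58 [-0.3 -0.4 -0.4] 0.70 [-0.2 -0.9 0.3] 0.82 [0.5 0.8 0.8] 0.94 [0.4 -0.2 0.2] 1.06 [0.0 -0.2 0.5] 1.18 [0.2 0.2 -0.4] 1.30 [-0.1 -0.0 -0.4] 1.42 [-0.7 0.2 0.9] arc t51.7 p [ 0.4937 -0.1825  0.0626] F mt xyz [-0.7  0.2  0.9] w0.0003 ff0.0
0.0572 12.8 | 0.0566 21.3 | 0.0560 33.0 | end t52.9 p [ 0.4944 -0.1838  0.056 ] F mt xyz [-7.8  1.9 32.2] w0.0000 ff16.0
```

Run:
```python
from push import *
o=bot.observe()["position"]
bot.move_l([o[0],o[1],.12],speed=.25)
bot.move_l([.44,-.02,.26],speed=.35);st("up")
ims=[]
for c,(v0,v1,u0,u1) in(("scene",(165,265,190,310)),("top",(160,260,230,340))):
    im=cv2.cvtColor(bot.camera(c),cv2.COLOR_RGB2BGR);cv2.imwrite(f"pics/{c}7.png",im);ims.append(cv2.resize(im[v0:v1,u0:u1],(int((u1-u0)*3.4),340),interpolation=cv2.INTER_CUBIC))
cv2.imwrite("pics/m7.png",np.hstack(ims))
```

```text
up t54.9 p [ 0.4397 -0.0201  0.2597] F mt xyz [-0.4 -0.1 -0.4] w0.0000 ff0.0
```

View pics/m7.png

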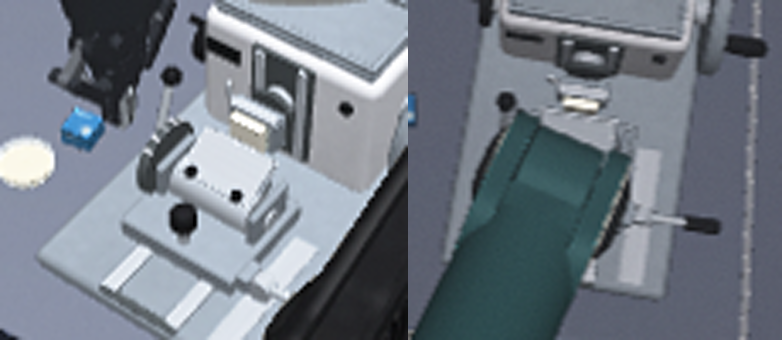

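Run:
```python
from h import *
T=cv2.imread("pics/top7.png");S=cv2.imread("pics/scene7.png")
b=blob(T,(316.8,226.2),r=8);print(b)
X=onz("top",b[0],.055);print("paddle mt",X@MX,X@MY)
for th in(.25,.8,1.0,1.2,1.3,1.4,1.48):
    print(th,proj("top",MX*.5092+MY*(-.0745-.066*np.sin(th))+Z*(.047+.066*np.cos(th))))
# ends of dark paddle along its length
g=T.max(2)[220:233,305:330];print(g[4:9])
print("ball",blob(T,(258.7,189.5),r=5),"knob",blob(S,(190+182/3.4,165+217/3.4)))
```

```text
(array([316.16928159, 225.96449216]), 44)
paddle mt 0.5096058407844483 -0.141862083014508
0.25 [303.9633538  221.71409944]
0.8 [312.02746194 223.85332286]
1.0 [313.92670153 224.59952412]
1.2 [315.14343914 225.27738862]
1.3 [315.48355756 225.58208979]
1.4 [315.64246761 225.86003063]
1.48 [315.63954802 226.06141788]
[[191 193 187 179 175 156  93  35  41  43  47  48  51  57  59  78 100 115
  114 113 114 113 110 117 132]
 [143 157 161 174 185 194 163  54  38  38  38  39  37  36  40  41  62  99
  113 113 114 112 112 118 134]
 [148 148 129 104 112 101  60  41  41  43  42  40  38  41  40  36  57  98
  114 113 111 114 110 118 134]
 [151 149 128 107 113 100  63  32  27  29  32  36  41  41  41  35  57  98
  114 113 114 113 112 118 133]
 [156 148 125 105 114 114 111 112 112 101  81  74  50  37  35  30  73 115
  114 113 113 113 111 135 157]]
ball (array([258.34355828, 189.63496933]), 24) knob (array([243.54958497, 229.17038008]), 61)
```

Run:
```python
from h import *
k=np.array([.4624,-.0358,.085]);k0=np.array([236.393,236.752]);k7=np.array([243.5496,229.1704])
from scipy.optimize import minimize_scalar
for d in(.034,.036,.0365,.038,.040):print(d,proj("scene",k+MX*d)-proj("scene",k)-(k7-k0))
A=np.radians(40);pt=lambda a,d:MX*(.518+d+.083*np.sin(a-A))+MY*.0848+Z*(.084+.083*np.cos(a-A))
for a in(.95,1.0,1.05,1.1,1.15):print(a,proj("top",pt(a,.0367))-[0,.4])
S=cv2.imread("pics/scene7.png");print(blob(S,(190+172/3.4,165+75/3.4)))
for a in(.387,1.0,1.05,1.1):print("sc",a,proj("scene",pt(a,0 if a<.5 else .0367)))
```

```text
0.034 [-0.46141843  0.69893602]
0.036 [-0.07421407  0.30088893]
0.0365 [0.02247389 0.20149346]
0.038 [ 0.31226672 -0.09641432]
0.04 [ 0.69802597 -0.49297583]
0.95 [258.13065503 191.79603878]
1.0 [258.33624968 190.74984101]
1.05 [258.53876732 189.73573102]
1.1 [258.73763757 188.75648606]
1.15 [258.93230739 187.81474317]
(array([239.98256538, 187.0747198 ]), 24)
sc 0.387 [222.16512576 203.23056932]
sc 1.0 [239.52643658 187.25668794]
sc 1.05 [240.28901911 186.86565384]
sc 1.1 [241.03528322 186.53286733]
```

```bash
python3 -c "
from bench import bot
print(bot.job_done())"
```

```text
the job is handed in; nothing more can be done
None
```

I handed the job in at about 55 s on the robot's clock. By my own estimates, the angle lever is at about 60° (1.03–1.06 rad), the guard bar presses the clamp in by about 2 mm, and the cam lever is down on its stop; the hand-in did not say whether it passed.

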